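# Find the tired stool spring and push its tag down

## Robot

A 6-joint arm with a two-finger parallel gripper is mounted at the origin on the work surface. World frame = base frame: x ahead of the robot, y to its left, z up, the work surface at z = 0. Lengths are in m, angles in rad, forces in N, time in s.
With the tool pointing down it reaches from about 0.4 to 0.925 m from the base axis. Payload 3.4 kg.
Tool frame: the origin (TCP) lies on the centre line of the jaws, within the pads' length; the fingertips stand tip_extent ahead of it and the grasp point (between the pads) lies 11 mm behind it (tip_extent is the distance from the TCP to the fingertips, in m); z points along the fingers, y is the line along which they close (so a half turn about z gives the same grasp; the last joint's range is limited). The gripper opens to 85 mm and grips with 20 to 120 N. Pads are 22 mm wide; open, the fingers measure 114 mm over their backs; the gripper's body (76 mm by 85 mm) begins 54 mm behind the grasp point. The pads swing forward as they close: fully open they stand 13 mm farther back than shut.
Start: joints at [1.103, 0.307, 1.506, -0, 1.328, -0.073], TCP at [0.221, 0.531, 0.239] pointing down, gripper open.
Joint ranges: [-3.12, 3.12], [-1.05, 2.28], [0.14, 2.33], [-1.42, 4.57], [0.1, 2.73], [-2.68, 2.68]. Speed limits (rad/s): [2.57, 2.57, 3.14, 3.14, 3.14, 3.14].

## Interface

Orientations are given as a unit quaternion [x, y, z, w].
In Python, from rig import sense, read_camera, camera_model, job_done, tip_extent gives the robot as it stands.
- The arm moves only by the tool arm_command, never from a script. Its argument "moves" is a list of rows, each an object of numbers: "ax", "ay", "az": the turn, a rotation vector about the tool's x, y, z in rad; "dx", "dy", "dz": the shift along the tool's x, y, z in cm; "grip": the gripper's target within -1 to 1 (fully open at 1, half-way at 0, shut at -1). A call has exactly 5 rows; each row shifts and turns the commanded pose from where the row before left it, along the tool's axes as they then stand; what a row does not reach is not made up. A row lasts 1/8 s, in which the tool goes at most 62.5 mm and 10.7 degrees, less where a joint would pass 70% of its speed; a pose out of reach is approached as far as the arm can. A call with a gripper value outside its range is refused whole. The fingers move at their own pace and stop on an object; the grip force is fixed at half the most. Time passes only in rows, so rows that do not move let the fingers close, or fill a call up. It gives the time, the measured TCP pose, the force, the opening and the grip force at its end, in the units of the state.
- sense(): the state, without advancing time (a new reading comes with each control period).
- read_camera(name): name is "side" or "top" or "wrist"; returns the picture (384x512x3 uint8, red, green, blue); there is no depth.
- camera_model(name): a dict with "fx", "fy", "cx", "cy" (pixels), "dist" ([k1, k2, p1, p2, k3] as OpenCV has them; the pictures are not rectified), "R" (3x3) and "t" (3): a world point X has camera coordinates R X + t; the wrist camera has in their place "T_tool_cam" (4x4, takes a point from camera to tool coordinates, whose origin is the TCP and whose axes are the flange's). Camera axes: x right, y down, z forward; pixel columns grow to the right and rows downward; lengths in m; the calibration is good to about 2 mm. A picture is of the moment at which its call begins: read the wrist's pose just before it. camera_model takes no time and is no camera call.
- job_done(): hands the job in; it is judged then, once.
The state is a dict: "time": time; "joints": joint angles; "joint_vel": joint speeds; "tau": joint torques, N m; "eef_pos": TCP position; "orientation": TCP orientation; "wrist_force": force on the tool from outside, world axes, zero at the start; "moment": the same for the moment, N m; "grip_width": opening from 0.0 (shut) to 1.0 (fully open); "finger_force": force on a finger pad.
Only numpy, scipy, OpenCV 4.12 (cv2) and the standard library are available. Lean on these libraries where they do the work, as an engineer would, in place of code of your own. Each camera call takes 0.05 s, during which the arm holds its last target. There are 200 camera calls.

## Task

Three springs from the pottery's stools stand on check plates. With a fingertip press each of the three round black pads down about a centimetre to feel which spring is the softest, and only after trying all three push the white tag beside the softest one fully down. Leave the other two tags up, do not lift, tip or push aside the springs, and leave the vase, the mug and the jar where they are.

Things in the scene. Friction and masses are not known exactly. Their poses are not given: they have to be found in the camera images.
- plate_a: check plate A: aluminium, fixed to the table, 180 (its x) x 100 (its y) x 10 mm; origin at the centre of its underside, z up. At its x = -45 mm a spring unit stands loose on it (0.5 kg, round dark foot 84 mm across, coil spring, black rubber pad on top), at its x = +55 mm a white tag in a grey holder 50 mm high. The units look alike; any may stand on any plate
- pad_a (a point): point of plate A where the free pad's top centre is (within 2 mm), 92 mm above the table; it stays put when the pad moves. Pad: 64 mm across, 14 thick, goes straight down 18 mm to a stop and springs back. It starts to move at 2 N (softest) to 7 N (stiffest), the force rises evenly to 7 N (softest), about 14 N and 23 N (stiffest) at the stop
- tagtop_a (a point): centre of the flat top of plate A's tag: a thumb rest 26 (plate's x) x 36 (plate's y) x 8 mm on an upright plate, 80 mm above the table when fully up, 60 mm when fully down; follows the tag
- tag_a (a joint): travel of plate A's tag, m: 0 fully up (it may start up to 3 mm down), grows straight down to a stop at 0.020 = fully home. Held by friction of about 3 N: it stays where it is pushed
- plate_b: check plate B: aluminium, fixed to the table, 180 (its x) x 100 (its y) x 10 mm; origin at the centre of its underside, z up. At its x = -45 mm a spring unit stands loose on it (0.5 kg, round dark foot 84 mm across, coil spring, black rubber pad on top), at its x = +55 mm a white tag in a grey holder 50 mm high. The units look alike; any may stand on any plate
- pad_b (a point): point of plate B where the free pad's top centre is (within 2 mm), 92 mm above the table; it stays put when the pad moves. Pad: 64 mm across, 14 thick, goes straight down 18 mm to a stop and springs back. It starts to move at 2 N (softest) to 7 N (stiffest), the force rises evenly to 7 N (softest), about 14 N and 23 N (stiffest) at the stop
- tagtop_b (a point): centre of the flat top of plate B's tag: a thumb rest 26 (plate's x) x 36 (plate's y) x 8 mm on an upright plate, 80 mm above the table when fully up, 60 mm when fully down; follows the tag
- tag_b (a joint): travel of plate B's tag, m: 0 fully up (it may start up to 3 mm down), grows straight down to a stop at 0.020 = fully home. Held by friction of about 3 N: it stays where it is pushed
- plate_c: check plate C: aluminium, fixed to the table, 180 (its x) x 100 (its y) x 10 mm; origin at the centre of its underside, z up. At its x = -45 mm a spring unit stands loose on it (0.5 kg, round dark foot 84 mm across, coil spring, black rubber pad on top), at its x = +55 mm a white tag in a grey holder 50 mm high. The units look alike; any may stand on any plate
- pad_c (a point): point of plate C where the free pad's top centre is (within 2 mm), 92 mm above the table; it stays put when the pad moves. Pad: 64 mm across, 14 thick, goes straight down 18 mm to a stop and springs back. It starts to move at 2 N (softest) to 7 N (stiffest), the force rises evenly to 7 N (softest), about 14 N and 23 N (stiffest) at the stop
- tagtop_c (a point): centre of the flat top of plate C's tag: a thumb rest 26 (plate's x) x 36 (plate's y) x 8 mm on an upright plate, 80 mm above the table when fully up, 60 mm when fully down; follows the tag
- tag_c (a joint): travel of plate C's tag, m: 0 fully up (it may start up to 3 mm down), grows straight down to a stop at 0.020 = fully home. Held by friction of about 3 N: it stays where it is pushed
- marker_1 (a joint): travel of the white marker ring (12 mm across, on a thin upright rod beside the pad) of one of the spring units, m (numbered in no order: which unit it belongs to is not told). 0 at its highest; the pad's arm pushes it down, about 1 mm behind the pad, and it stays at the deepest point reached, so it shows how far that pad has been pressed
- marker_2 (a joint): travel of the white marker ring (12 mm across, on a thin upright rod beside the pad) of one of the spring units, m (numbered in no order: which unit it belongs to is not told). 0 at its highest; the pad's arm pushes it down, about 1 mm behind the pad, and it stays at the deepest point reached, so it shows how far that pad has been pressed
- marker_3 (a joint): travel of the white marker ring (12 mm across, on a thin upright rod beside the pad) of one of the spring units, m (numbered in no order: which unit it belongs to is not told). 0 at its highest; the pad's arm pushes it down, about 1 mm behind the pad, and it stays at the deepest point reached, so it shows how far that pad has been pressed
- vase: small white vase standing on the table, 70 mm across, 112 mm tall, origin at the centre of its foot; bystander
- mug: terracotta mug, 76 mm across, 85 mm tall, handle to its +y, origin at the centre of its foot; bystander
- jar: small glass jar with a white cap, 52 mm across, 70 mm tall, origin at the centre of its foot; bystander

How it is judged:
On the way, in this order (a step that is already met when the one before it is completed fails the run):
1. all three pads have been pressed at least 7 mm (their marker rings are down 6 mm), in any order (value of joint each of marker_1, marker_2, marker_3 above 0.006 m), for 0.1 s.
2. the tag beside the softest spring is pushed down, the other two are up (((horizontal distance between spring_q_c0 and pad_a below 0.06 m and value of joint tag_a above 0.016 m and value of joint each of tag_b, tag_c below 0.008 m) or (horizontal distance between spring_q_c0 and pad_b below 0.06 m and value of joint tag_b above 0.016 m and value of joint each of tag_a, tag_c below 0.008 m) or (horizontal distance between spring_q_c0 and pad_c below 0.06 m and value of joint tag_c above 0.016 m and value of joint each of tag_a, tag_b below 0.008 m))), for 0.2 s.
At the end, for the whole second after the job is handed in: All pads were pressed 7 mm or more (markers down 6 mm); the tag beside the softest spring is down at least 16 of 20 mm, the other two under 8 mm; springs upright and shifted under 15 mm; vase, mug and jar moved under 20 mm (all of step 1 and ((horizontal distance between spring_q_c0 and pad_a below 0.06 m and value of joint tag_a above 0.016 m and value of joint each of tag_b, tag_c below 0.008 m) or (horizontal distance between spring_q_c0 and pad_b below 0.06 m and value of joint tag_b above 0.016 m and value of joint each of tag_a, tag_c below 0.008 m) or (horizontal distance between spring_q_c0 and pad_c below 0.06 m and value of joint tag_c above 0.016 m and value of joint each of tag_a, tag_b below 0.008 m)) and distance of each of spring_p_c0, spring_q_c0, spring_r_c0 from where it was at the start of the episode below 0.015 m and angle between each of spring_p_c0, spring_q_c0, spring_r_c0's own z axis and vertical below 0.15 rad and distance of each of vase, mug, jar from where it was at the start of the episode below 0.02 m); the robot touches nothing.
It fails at once if a tag is pushed down before all three pads have been pressed at least 7 mm (value of joint any of tag_a, tag_b, tag_c above 0.008 m and not (value of joint each of marker_1, marker_2, marker_3 above 0.006 m)).
It fails at once if the tag of a spring that is not the softest is pushed down more than 8 mm ((value of joint tag_a above 0.008 m and not (horizontal distance between spring_q_c0 and pad_a below 0.06 m)) or (value of joint tag_b above 0.008 m and not (horizontal distance between spring_q_c0 and pad_b below 0.06 m)) or (value of joint tag_c above 0.008 m and not (horizontal distance between spring_q_c0 and pad_c below 0.06 m))).
It fails at once if a spring unit is lifted, carried or shifted by more than 15 mm, or tipped (distance of any of spring_p_c0, spring_q_c0, spring_r_c0 from where it was at the start of the episode above 0.015 m or angle between any of spring_p_c0, spring_q_c0, spring_r_c0's own z axis and vertical above 0.15 rad).
It fails at once if the vase, mug or jar is moved more than 20 mm (distance of any of vase, mug, jar from where it was at the start of the episode above 0.02 m).
It also fails if it takes over 48 s, if anything falls off the work surface, if the arm or the gripper's body presses on something with over 40 N, if the wrist force passes 120 N, or if a joint passes its speed limit or range.

## Working session

There is one attempt and no reset: what is moved stays moved. The work goes in short steps, Python scripts to look and compute and a tool call to move; the robot and the scene stay as the last step left them, time stands still between calls to the robot, and variables do not carry over. Pictures are saved under pics/ and viewed, at most 10 in all, crops included, and the job is handed in when it is done.

Besides the shell and the picture viewer there is one more tool, called after "Call:" as a command line: name --argument value ..., lists and objects as JSON in quotes. arm_command: Moves the arm, as the interface text tells. Its arguments: {"type":"object","properties":{"moves":{"type":"array","items":{"type":"object","properties":{"ax":{"type":"number"},"ay":{"type":"number"},"az":{"type":"number"},"dx":{"type":"number"},"dy":{"type":"number"},"dz":{"type":"number"},"grip":{"type":"number"}}}}},"required":["moves"]}

```bash
mkdir -p pics
python3 - <<'E'
from rig import *
import cv2
print(sense(), tip_extent)
for n in("top","side"):
    cv2.imwrite(f"pics/{n}.png",cv2.resize(read_camera(n)[:,:,::-1],(800,600),interpolation=cv2.INTER_CUBIC))
    print(camera_model(n))
print(camera_model("wrist"))
E
```

```text
{'time': 0.0, 'joints': array([ 1.10251172e+00,  3.07555925e-01,  1.50764455e+00, -1.92161073e-05,
        1.32840118e+00, -7.35111528e-02]), 'joint_vel': array([ 0.00026672, -0.00054722, -0.00163241,  0.00109101,  0.00108634,
       -0.00074435]), 'tau': array([ 5.48155240e-04, -4.57543409e+01, -2.51920313e+01,  1.67914486e-04,
        1.32048022e-02, -3.21290463e-05]), 'eef_pos': array([0.22087727, 0.53016151, 0.23840168]), 'orientation': array([ 1.96105102e-01,  9.80582368e-01, -9.70364454e-04, -2.59816706e-04]), 'wrist_force': array([-0.09858295,  0.71997558, -0.19621273]), 'moment': array([ 0.02081296, -0.03282095,  0.0052732 ]), 'finger_force': 0.0, 'grip_width': 0.9990642091594534} 0.008
{'fx': 454.67146200582624, 'fy': 454.67146200582624, 'cx': 256.10126221859537, 'cy': 190.19300668930998, 'dist': array([-0.07624403,  0.        ,  0.        ,  0.        ,  0.        ]), 'R': array([[-0.00318952, -0.99985352,  0.01681568],
       [-0.99300415,  0.00118189, -0.11807354],
       [ 0.11803637, -0.01707464, -0.99286246]]), 't': array([-0.02044421,  0.54158847,  1.47444704])}
{'fx'
[... 221 characters left out ...]
7019],
       [-0.19368486, -0.52486622, -0.82885562],
       [ 0.27708871,  0.78119008, -0.55943177]]), 't': array([-0.5374846 ,  0.15539074,  0.8346716 ])}
{'fx': 267.68965475196353, 'fy': 267.68965475196353, 'cx': 259.42581367284765, 'cy': 190.65732938937776, 'dist': array([-0.04461327,  0.        ,  0.        ,  0.        ,  0.        ]), 'T_tool_cam': array([[-4.46211464e-04, -9.48154326e-01, -3.17809965e-01,
         8.18382038e-02],
       [ 9.99999524e-01, -1.47222980e-04, -9.64793996e-04,
        -1.53669333e-03],
       [ 8.67984671e-04, -3.17810244e-01,  9.48153941e-01,
        -1.34628024e-01],
       [ 0.00000000e+00,  0.00000000e+00,  0.00000000e+00,
         1.00000000e+00]])}
```

View pics/top.png

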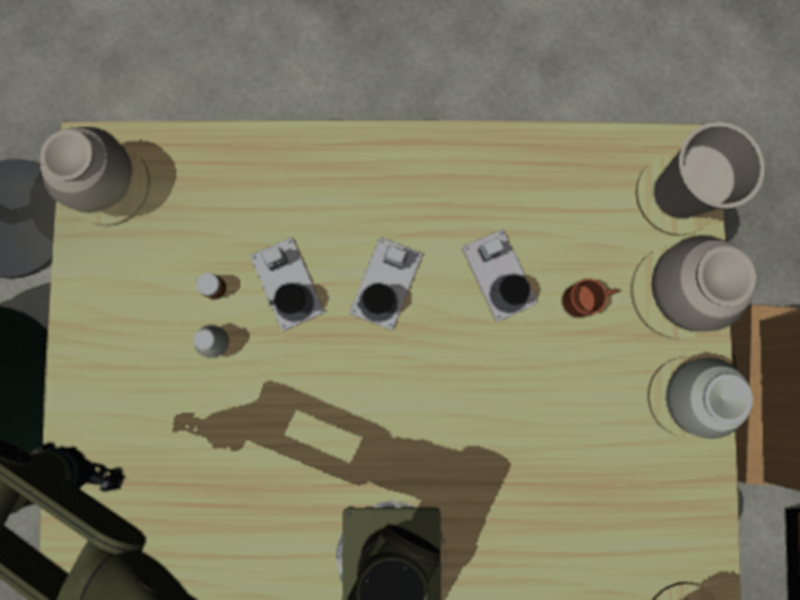

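View pics/side.png

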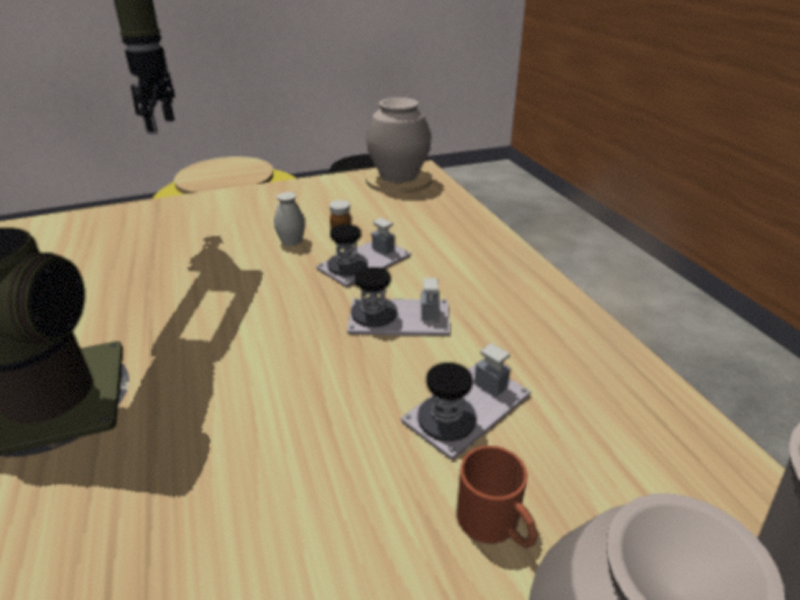

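The top view shows the pads near (294,299), (380,300) and (515,290) and the tags near (274,257), (396,254) and (493,245). In the side view the units stand at (346,235), (373,279) and (449,380). Next I'll enlarge crops of both.

Run:
```python
from rig import *
import cv2
a=read_camera("top")[140:220,150:350,::-1]
b=read_camera("side")[135:295,195:345,::-1]
cv2.imwrite("pics/t4.png",cv2.resize(a,None,fx=4,fy=4,interpolation=cv2.INTER_CUBIC))
cv2.imwrite("pics/s4.png",cv2.resize(b,None,fx=3.75,fy=3.75,interpolation=cv2.INTER_CUBIC))
```

```text
(no output)
```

View pics/t4.png

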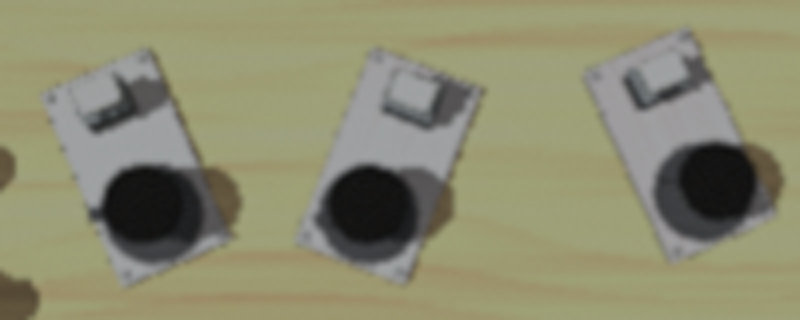

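View pics/s4.png

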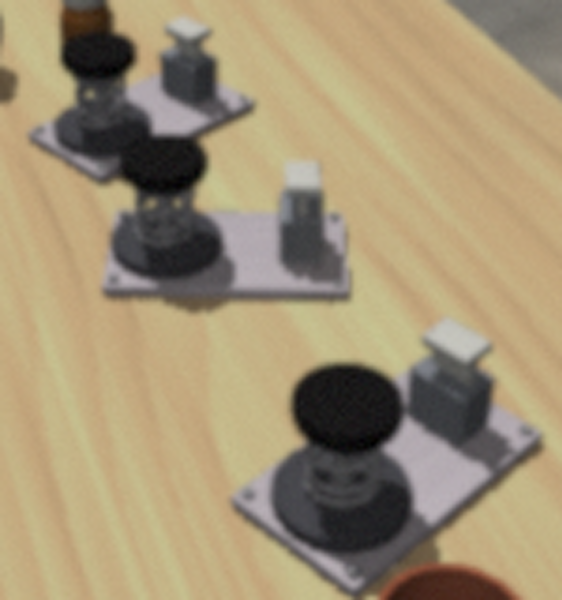

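Pad centres in the top crop are at (143,204), (369,204) and (717,181), with tags at (99,98), (412,94) and (660,75). In the side crop the pad tops are at (98,52), (164,158) and (347,400), and the tags at (188,30), (303,176) and (457,341).

```bash
cat > h.py <<'E'
from rig import *
import cv2,numpy as np
T,S=camera_model("top"),camera_model("side")
def ray(m,px):
    K=np.array([[m["fx"],0,m["cx"]],[0,m["fy"],m["cy"]],[0,0,1]])
    q=cv2.undistortPoints(np.array([[px]],float),K,m["dist"])[0,0]
    d=m["R"].T@np.array([q[0],q[1],1]); return -m["R"].T@m["t"],d/np.linalg.norm(d)
def tri(rs):
    A=sum(np.eye(3)-np.outer(d,d) for c,d in rs); b=sum((np.eye(3)-np.outer(d,d))@c for c,d in rs)
    x=np.linalg.solve(A,b); return x,max(np.linalg.norm(np.cross(d,x-c)) for c,d in rs)
def atz(r,z): c,d=r; return c+d*(z-c[2])/d[2]
E
python3 - <<'E'
from h import *
t=lambda x,y:(150+(x+.5)/4-.5,140+(y+.5)/4-.5)
s=lambda x,y:(195+(x+.5)/3.75-.5,135+(y+.5)/3.75-.5)
np.set_printoptions(precision=4,suppress=True)
P=dict(padL=((143,204),(98,52)),padM=((369,204),(164,158)),padR=((717,181),(347,400)),tagL=((99,98),(188,30)),tagM=((412,94),(303,176)),tagR=((660,75),(457,341)))
for k,(a,b) in P.items():
    z=.092 if 'pad' in k else .08
    print(k,tri([ray(T,t(*a)),ray(S,s(*b))]),"topz",atz(ray(T,t(*a)),z),"sidez",atz(ray(S,s(*b)),z))
for k,c in dict(L=((42,95),(152,47),(235,238),(126,285)),M=((372,47),(486,90),(408,284),(297,242)),R=((583,72),(688,27),(778,213),(672,262))).items():
    q=np.array([atz(ray(T,t(*p)),.01)[:2] for p in c]); m=q.mean(0); d=(q[0]+q[1]-q[2]-q[3]); L=np.linalg.norm(d)/2;d/=np.linalg.norm(d)
    print(k,"centre",m,"yaw",np.arctan2(d[1],d[0]),L,"pad",m-.045*d,"tag",m+.055*d)
E
```

```text
padL (array([0.5343, 0.2046, 0.0884]), np.float64(0.0006015694348657227)) topz [0.5333 0.2042 0.092 ] sidez [0.5333 0.1978 0.092 ]
padM (array([0.5341, 0.0245, 0.0903]), np.float64(0.0008512808042567391)) topz [0.5331 0.0246 0.092 ] sidez [0.5342 0.0218 0.092 ]
padR (array([ 0.5525, -0.2543,  0.0899]), np.float64(0.0009919457512307121)) topz [ 0.5513 -0.2536  0.092 ] sidez [ 0.5525 -0.2566  0.092 ]
tagL (array([0.6239, 0.2433, 0.0748]), np.float64(0.002017761534769359)) topz [0.6209 0.2429 0.08  ] sidez [0.6227 0.2332 0.08  ]
tagM (array([ 0.6268, -0.0105,  0.0752]), np.float64(0.0020010750538510488)) topz [ 0.624  -0.0099  0.08  ] sidez [ 0.6259 -0.0175  0.08  ]
tagR (array([ 0.6433, -0.2131,  0.0739]), np.float64(0.0025910653005396214)) topz [ 0.6397 -0.2112  0.08  ] sidez [ 0.6421 -0.2198  0.08  ]
L centre [0.5756 0.22  ] yaw 0.4231896465829352 0.17779671741061484 pad [0.5346 0.2015] tag [0.6257 0.2426]
M centre [0.5758 0.0073] yaw -0.37230840583587943 0.1776150618576308 pad [0.5339 0.0237] tag [ 0.627  -0.0127]
R centre [ 0.5946 -0.2377] yaw 0.4254049278751844 0.17688827712695185 pad [ 0.5536 -0.2563] tag [ 0.6447 -0.215 ]
```

Pads and tags agree between the triangulation and the plate-corner fit: pads L (.534,.203), M (.534,.024), R (.553,-.256). Moving now.

Call:
arm_command --moves '[{"dx": -5.19,"dy": -2.26,"grip": -1},{"dx": -5.19,"dy": -2.26,"grip": -1},{"dx": -5.19,"dy": -2.26,"grip": -1},{"dx": -5.19,"dy": -2.26,"grip": -1},{"dx": -5.19,"dy": -2.26,"grip": -1}]'

```text
invalid input
```

Call:
arm_command --moves '[{"dx": -5.19,"dy": -2.26,"grip": -1},{"dx": -5.19,"dy": -2.26,"grip": -1},{"dx": -5.19,"dy": -2.26,"grip": -1},{"dz": 4,"grip": -1},{"dz": 4,"grip": -1}]'

```text
invalid input
```

Call:
arm_command --moves '[{"ax": 0,"ay": 0,"az": 0,"dx": -5.2,"dy": -2.3,"dz": 0,"grip": -1},{"ax": 0,"ay": 0,"az": 0,"dx": -5.2,"dy": -2.3,"dz": 0,"grip": -1},{"ax": 0,"ay": 0,"az": 0,"dx": -5.2,"dy": -2.3,"dz": 0,"grip": -1},{"ax": 0,"ay": 0,"az": 0,"dx": -5.2,"dy": -2.3,"dz": 0,"grip": -1},{"ax": 0,"ay": 0,"az": 0,"dx": -5.2,"dy": -2.3,"dz": 0,"grip": -1}]'

```text
time: 0.82
eef_pos: [0.418, 0.3232, 0.2393]
orientation: [0.196, 0.981, 0.0, 0.0]
wrist_force: [1.2, 0.4, 0.3]
grip_width: 0.002
finger_force: 0.0
```

Call:
arm_command --moves '[{"ax": 0,"ay": 0,"az": 0,"dx": -5.2,"dy": -2.2,"dz": 0,"grip": -1},{"ax": 0,"ay": 0,"az": 0,"dx": -5.2,"dy": -2.2,"dz": 0,"grip": -1},{"ax": 0,"ay": 0,"az": 0,"dx": -5.1,"dy": -2.0,"dz": 3,"grip": -1},{"ax": 0,"ay": 0,"az": 0,"dx": 0,"dy": 0,"dz": 5,"grip": -1},{"ax": 0,"ay": 0,"az": 0,"dx": 0,"dy": 0,"dz": 0,"grip": -1}]'

```text
time: 1.45
eef_pos: [0.5322, 0.2041, 0.1555]
orientation: [0.197, 0.98, -0.002, -0.005]
wrist_force: [-0.1, 0.1, -0.2]
grip_width: 0.003
finger_force: 0.0
```

Run:
```python
from h import *
s=sense();print(s["eef_pos"],s["wrist_force"])
cv2.imwrite("pics/w1.png",cv2.resize(read_camera("wrist")[:,:,::-1],(800,600)))
```

```text
[0.5322093  0.20407375 0.15545331] [-0.08714836  0.13467226 -0.21757719]
```

View pics/w1.png

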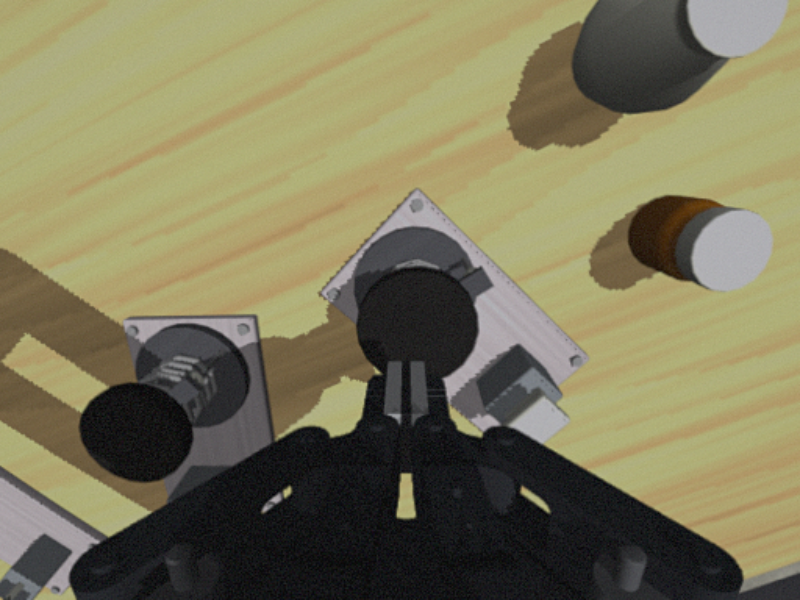

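The wrist view shows the left pad centred at (418,325) and the fingertips at about (406,365), so they are nearly aligned. Checking the offset.

```bash
cat >> h.py <<'E'
from scipy.spatial.transform import Rotation as Ro
W=camera_model("wrist")
def wray(px,s):
    K=np.array([[W["fx"],0,W["cx"]],[0,W["fy"],W["cy"]],[0,0,1]])
    q=cv2.undistortPoints(np.array([[px]],float),K,W["dist"])[0,0]
    M=np.eye(4);M[:3,:3]=Ro.from_quat(s["orientation"]).as_matrix();M[:3,3]=s["eef_pos"];M=M@W["T_tool_cam"]
    return M[:3,3],M[:3,:3]@np.array([q[0],q[1],1])
E
python3 - <<'E'
from h import *
s=sense();f=lambda x,y:((x+.5)/1.5625-.5,(y+.5)/1.5625-.5)
print(s["orientation"],s["eef_pos"],s["wrist_force"])
for n,p,z in(("padL",(418,325),.092),("padM",(136,432),.092),("tagL",(535,422),.078)):print(n,atz(wray(f(*p),s),z))
E
```

```text
[ 0.19637946  0.98052454 -0.00113977 -0.00233351] [0.53382674 0.20528029 0.15787653] [0.81803759 0.21805447 0.74896168]
padL [0.53526583 0.20948583 0.092     ]
padM [0.53475459 0.03235489 0.092     ]
tagL [0.62636294 0.24917535 0.078     ]
```

Call:
arm_command --moves '[{"ax": 0,"ay": 0,"az": 0,"dx": 0,"dy": 0,"dz": 3,"grip": -1},{"ax": 0,"ay": 0,"az": 0,"dx": 0,"dy": 0,"dz": 2,"grip": -1},{"ax": 0,"ay": 0,"az": 0,"dx": 0,"dy": 0,"dz": 1.2,"grip": -1},{"ax": 0,"ay": 0,"az": 0,"dx": 0,"dy": 0,"dz": 0.7,"grip": -1},{"ax": 0,"ay": 0,"az": 0,"dx": 0,"dy": 0,"dz": 0,"grip": -1}]'

```text
time: 2.12
eef_pos: [0.536, 0.2071, 0.093]
orientation: [0.196, 0.981, 0.001, 0.001]
wrist_force: [-3.5, -0.7, 12.0]
grip_width: -0.0
finger_force: 6.0
```

Call:
arm_command --moves '[{"ax": 0,"ay": 0,"az": 0,"dx": 0,"dy": 0,"dz": 0,"grip": -1},{"ax": 0,"ay": 0,"az": 0,"dx": 0,"dy": 0,"dz": 0,"grip": -1},{"ax": 0,"ay": 0,"az": 0,"dx": 0,"dy": 0,"dz": 0,"grip": -1},{"ax": 0,"ay": 0,"az": 0,"dx": 0,"dy": 0,"dz": 0,"grip": -1},{"ax": 0,"ay": 0,"az": 0,"dx": 0,"dy": 0,"dz": 0,"grip": -1}]'

```text
time: 2.75
eef_pos: [0.536, 0.2071, 0.0937]
orientation: [0.196, 0.981, 0.001, 0.001]
wrist_force: [-4.2, 1.5, 11.8]
grip_width: 0.003
finger_force: 5.7
```

Call:
arm_command --moves '[{"ax": 0,"ay": 0,"az": 0,"dx": 0,"dy": 0,"dz": 0.3,"grip": -1},{"ax": 0,"ay": 0,"az": 0,"dx": 0,"dy": 0,"dz": 0.2,"grip": -1},{"ax": 0,"ay": 0,"az": 0,"dx": 0,"dy": 0,"dz": 0,"grip": -1},{"ax": 0,"ay": 0,"az": 0,"dx": 0,"dy": 0,"dz": 0,"grip": -1},{"ax": 0,"ay": 0,"az": 0,"dx": 0,"dy": 0,"dz": 0,"grip": -1}]'

```text
time: 3.38
eef_pos: [0.536, 0.2071, 0.0892]
orientation: [0.196, 0.981, 0.001, 0.001]
wrist_force: [-6.0, 0.2, 15.3]
grip_width: 0.002
finger_force: 7.6
```

L is stiff (15 N at about 10.8 mm, slope about 0.8 N/mm). Next, the middle one.

Call:
arm_command --moves '[{"ax": 0,"ay": 0,"az": 0,"dx": 0,"dy": 0,"dz": -3.5,"grip": -1},{"ax": 0,"ay": 0,"az": 0,"dx": 0,"dy": 0,"dz": -1.5,"grip": -1},{"ax": 0,"ay": 0,"az": 0,"dx": -2.3,"dy": -5.6,"dz": 0,"grip": -1},{"ax": 0,"ay": 0,"az": 0,"dx": -2.3,"dy": -5.6,"dz": 0,"grip": -1},{"ax": 0,"ay": 0,"az": 0,"dx": -2.3,"dy": -5.6,"dz": 0,"grip": -1}]'

```text
time: 4.0
eef_pos: [0.5347, 0.0231, 0.1359]
orientation: [0.195, 0.981, 0.0, 0.001]
wrist_force: [0.9, 1.1, 0.6]
grip_width: 0.005
finger_force: 0.0
```

Call:
arm_command --moves '[{"ax": 0,"ay": 0,"az": 0,"dx": 0,"dy": 0,"dz": 0,"grip": -1},{"ax": 0,"ay": 0,"az": 0,"dx": 0,"dy": 0,"dz": 2,"grip": -1},{"ax": 0,"ay": 0,"az": 0,"dx": 0,"dy": 0,"dz": 0,"grip": -1},{"ax": 0,"ay": 0,"az": 0,"dx": 0,"dy": 0,"dz": 0,"grip": -1},{"ax": 0,"ay": 0,"az": 0,"dx": 0,"dy": 0,"dz": 0,"grip": -1}]'

```text
time: 4.62
eef_pos: [0.535, 0.025, 0.1159]
orientation: [0.196, 0.981, 0.0, 0.001]
wrist_force: [0.5, -0.4, -0.3]
grip_width: -0.001
finger_force: 0.0
```

Steady at z=.116 over the middle pad. Going down 2.3 cm, then deeper.

Call:
arm_command --moves '[{"ax": 0,"ay": 0,"az": 0,"dx": 0,"dy": 0,"dz": 1.3,"grip": -1},{"ax": 0,"ay": 0,"az": 0,"dx": 0,"dy": 0,"dz": 0.6,"grip": -1},{"ax": 0,"ay": 0,"az": 0,"dx": 0,"dy": 0,"dz": 0.4,"grip": -1},{"ax": 0,"ay": 0,"az": 0,"dx": 0,"dy": 0,"dz": 0,"grip": -1},{"ax": 0,"ay": 0,"az": 0,"dx": 0,"dy": 0,"dz": 0,"grip": -1}]'

```text
time: 5.25
eef_pos: [0.5348, 0.0246, 0.0927]
orientation: [0.196, 0.981, 0.0, 0.0]
wrist_force: [-0.4, 2.0, 6.8]
grip_width: -0.0
finger_force: 3.6
```

Call:
arm_command --moves '[{"ax": 0,"ay": 0,"az": 0,"dx": 0,"dy": 0,"dz": 0.3,"grip": -1},{"ax": 0,"ay": 0,"az": 0,"dx": 0,"dy": 0,"dz": 0.2,"grip": -1},{"ax": 0,"ay": 0,"az": 0,"dx": 0,"dy": 0,"dz": 0,"grip": -1},{"ax": 0,"ay": 0,"az": 0,"dx": 0,"dy": 0,"dz": 0,"grip": -1},{"ax": 0,"ay": 0,"az": 0,"dx": 0,"dy": 0,"dz": 0,"grip": -1}]'

```text
time: 5.88
eef_pos: [0.5348, 0.0246, 0.0881]
orientation: [0.196, 0.981, 0.0, 0.0]
wrist_force: [-1.9, 1.5, 10.3]
grip_width: 0.001
finger_force: 4.8
```

The middle one is medium (10.3 N at 12 mm). On to the right one.

Call:
arm_command --moves '[{"ax": 0,"ay": 0,"az": 0,"dx": 0,"dy": 0,"dz": -3.5,"grip": -1},{"ax": 0,"ay": 0,"az": 0,"dx": 0,"dy": 0,"dz": -1.5,"grip": -1},{"ax": 0,"ay": 0,"az": 0,"dx": -2.5,"dy": -5.0,"dz": 0,"grip": -1},{"ax": 0,"ay": 0,"az": 0,"dx": -2.5,"dy": -5.0,"dz": 0,"grip": -1},{"ax": 0,"ay": 0,"az": 0,"dx": -2.5,"dy": -5.0,"dz": 0,"grip": -1}]'

```text
time: 6.5
eef_pos: [0.5456, -0.1442, 0.1367]
orientation: [0.196, 0.981, 0.0, -0.0]
wrist_force: [1.1, -0.7, -0.8]
grip_width: -0.003
finger_force: 0.0
```

Call:
arm_command --moves '[{"ax": 0,"ay": 0,"az": 0,"dx": -2.5,"dy": -5.0,"dz": 0,"grip": -1},{"ax": 0,"ay": 0,"az": 0,"dx": -2.5,"dy": -5.0,"dz": 0,"grip": -1},{"ax": 0,"ay": 0,"az": 0,"dx": 0,"dy": 0,"dz": 0,"grip": -1},{"ax": 0,"ay": 0,"az": 0,"dx": 0,"dy": 0,"dz": 2,"grip": -1},{"ax": 0,"ay": 0,"az": 0,"dx": 0,"dy": 0,"dz": 0,"grip": -1}]'

```text
time: 7.12
eef_pos: [0.5517, -0.253, 0.1152]
orientation: [0.196, 0.981, 0.001, -0.003]
wrist_force: [0.3, -0.3, -0.0]
grip_width: -0.001
finger_force: 0.0
```

Call:
arm_command --moves '[{"ax": 0,"ay": 0,"az": 0,"dx": 0,"dy": 0,"dz": 1.3,"grip": -1},{"ax": 0,"ay": 0,"az": 0,"dx": 0,"dy": 0,"dz": 0.6,"grip": -1},{"ax": 0,"ay": 0,"az": 0,"dx": 0,"dy": 0,"dz": 0.4,"grip": -1},{"ax": 0,"ay": 0,"az": 0,"dx": 0,"dy": 0,"dz": 0,"grip": -1},{"ax": 0,"ay": 0,"az": 0,"dx": 0,"dy": 0,"dz": 0,"grip": -1}]'

```text
time: 7.75
eef_pos: [0.5538, -0.2543, 0.0947]
orientation: [0.196, 0.981, 0.0, 0.0]
wrist_force: [-0.6, 3.3, 3.2]
grip_width: -0.001
finger_force: 1.4
```

Call:
arm_command --moves '[{"ax": 0,"ay": 0,"az": 0,"dx": 0,"dy": 0,"dz": 0.3,"grip": -1},{"ax": 0,"ay": 0,"az": 0,"dx": 0,"dy": 0,"dz": 0.2,"grip": -1},{"ax": 0,"ay": 0,"az": 0,"dx": 0,"dy": 0,"dz": 0,"grip": -1},{"ax": 0,"ay": 0,"az": 0,"dx": 0,"dy": 0,"dz": 0,"grip": -1},{"ax": 0,"ay": 0,"az": 0,"dx": 0,"dy": 0,"dz": 0,"grip": -1}]'

```text
time: 8.38
eef_pos: [0.5539, -0.2546, 0.0894]
orientation: [0.196, 0.981, -0.0, 0.0]
wrist_force: [0.8, 2.0, 4.5]
grip_width: -0.003
finger_force: 2.0
```

The right one is clearly softest (4.5 N at 10.6 mm, against 10.3 and 15.3 N). Now its tag, at about (.643,-.213).

Call:
arm_command --moves '[{"ax": 0,"ay": 0,"az": 0,"dx": 0,"dy": 0,"dz": -3.0,"grip": -1},{"ax": 0,"ay": 0,"az": 0,"dx": 0,"dy": 0,"dz": -1.0,"grip": -1},{"ax": 0,"ay": 0,"az": 0,"dx": -3.3,"dy": 3.6,"dz": 0,"grip": -1},{"ax": 0,"ay": 0,"az": 0,"dx": -3.4,"dy": 3.6,"dz": 0,"grip": -1},{"ax": 0,"ay": 0,"az": 0,"dx": 0,"dy": 0,"dz": 0,"grip": -1}]'

```text
time: 9.0
eef_pos: [0.6464, -0.2127, 0.1285]
orientation: [0.195, 0.981, -0.0, 0.001]
wrist_force: [-1.2, 1.0, -0.7]
grip_width: -0.001
finger_force: 0.0
```

Call:
arm_command --moves '[{"ax": 0,"ay": 0,"az": 0,"dx": 0,"dy": 0,"dz": 0,"grip": -1},{"ax": 0,"ay": 0,"az": 0,"dx": 0,"dy": 0,"dz": 0,"grip": -1},{"ax": 0,"ay": 0,"az": 0,"dx": 0,"dy": 0,"dz": 0,"grip": -1},{"ax": 0,"ay": 0,"az": 0,"dx": 0,"dy": 0,"dz": 0,"grip": -1},{"ax": 0,"ay": 0,"az": 0,"dx": 0,"dy": 0,"dz": 0,"grip": -1}]'

```text
time: 9.62
eef_pos: [0.643, -0.2141, 0.1295]
orientation: [0.196, 0.981, -0.0, 0.0]
wrist_force: [-0.4, 0.4, 0.3]
grip_width: 0.002
finger_force: 0.0
```

Run:
```python
from h import *
s=sense();print(s["eef_pos"],s["wrist_force"])
cv2.imwrite("pics/w2.png",cv2.resize(read_camera("wrist")[:,:,::-1],(800,600)))
cv2.imwrite("pics/s5.png",cv2.resize(read_camera("side")[135:295,195:345,::-1],None,fx=3.75,fy=3.75,interpolation=cv2.INTER_CUBIC))
```

```text
[ 0.6430475  -0.21414682  0.1295282 ] [-0.42095182  0.44962103  0.34576396]
```

View pics/s5.png

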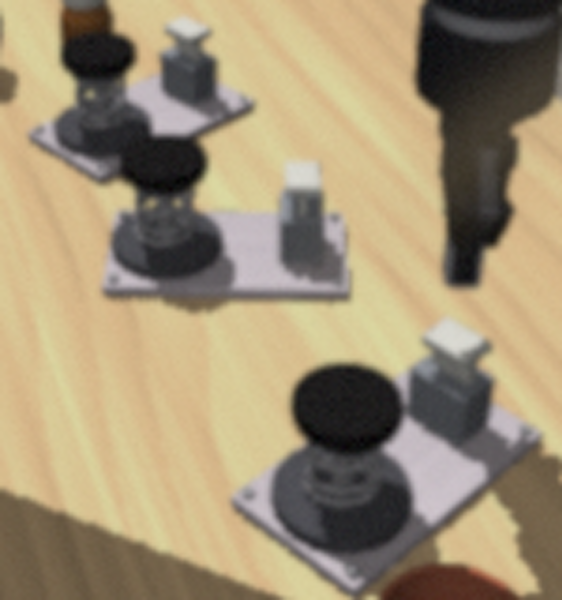

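View pics/w2.png

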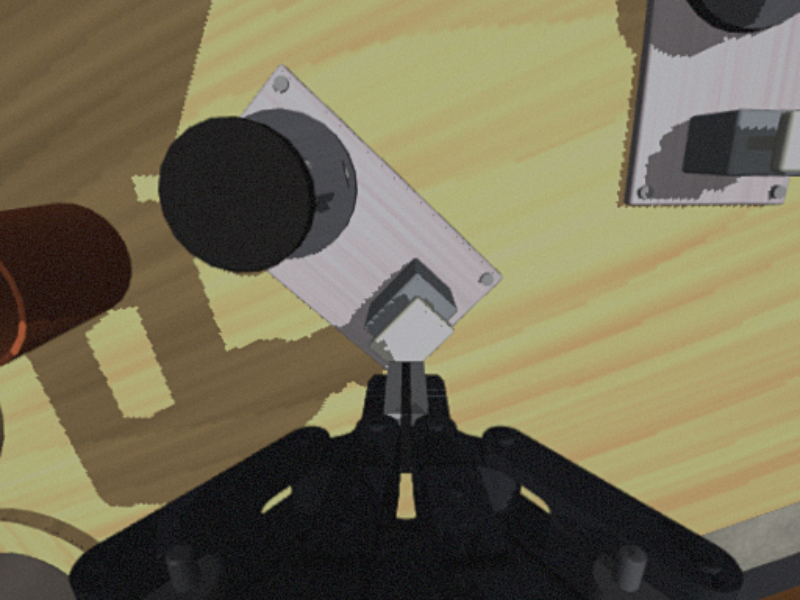

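The springs have not moved. The tag's visible corners are at (415,297), (372,345) and (453,328), so its centre is at about (412,336).

Run:
```python
from h import *
s=sense();f=lambda x,y:((x+.5)/1.5625-.5,(y+.5)/1.5625-.5)
print(s["eef_pos"],atz(wray(f(412,336),s),.079))
```

```text
[ 0.64315763 -0.21397026  0.12944326] [ 0.64312211 -0.21251264  0.079     ]
```

Aligned within 2 mm. Pushing down from .1294 to about .064, where the stop is expected at .068.

Call:
arm_command --moves '[{"ax": 0,"ay": 0,"az": 0,"dx": 0,"dy": 0,"dz": 3,"grip": -1},{"ax": 0,"ay": 0,"az": 0,"dx": 0,"dy": 0,"dz": 1,"grip": -1},{"ax": 0,"ay": 0,"az": 0,"dx": 0,"dy": 0,"dz": 1,"grip": -1},{"ax": 0,"ay": 0,"az": 0,"dx": 0,"dy": 0,"dz": 0.8,"grip": -1},{"ax": 0,"ay": 0,"az": 0,"dx": 0,"dy": 0,"dz": 0.3,"grip": -1}]'

```text
time: 10.35
eef_pos: [0.6431, -0.2137, 0.0682]
orientation: [0.196, 0.981, 0.0, -0.0]
wrist_force: [-1.9, 1.2, 3.4]
grip_width: -0.0
finger_force: 1.4
```

Call:
arm_command --moves '[{"ax": 0,"ay": 0,"az": 0,"dx": 0,"dy": 0,"dz": 0.2,"grip": -1},{"ax": 0,"ay": 0,"az": 0,"dx": 0,"dy": 0,"dz": 0,"grip": -1},{"ax": 0,"ay": 0,"az": 0,"dx": 0,"dy": 0,"dz": 0,"grip": -1},{"ax": 0,"ay": 0,"az": 0,"dx": 0,"dy": 0,"dz": 0,"grip": -1},{"ax": 0,"ay": 0,"az": 0,"dx": 0,"dy": 0,"dz": 0,"grip": -1}]'

```text
time: 10.98
eef_pos: [0.6432, -0.2138, 0.0679]
orientation: [0.196, 0.981, -0.0, 0.0]
wrist_force: [-3.4, 1.4, 7.5]
grip_width: -0.002
finger_force: 4.0
```

It is at the stop (.068) with the force rising. Retracting.

Call:
arm_command --moves '[{"ax": 0,"ay": 0,"az": 0,"dx": 0,"dy": 0,"dz": 0.2,"grip": -1},{"ax": 0,"ay": 0,"az": 0,"dx": 0,"dy": 0,"dz": 0,"grip": -1},{"ax": 0,"ay": 0,"az": 0,"dx": 0,"dy": 0,"dz": -4,"grip": -1},{"ax": 0,"ay": 0,"az": 0,"dx": 0,"dy": 0,"dz": -5,"grip": -1},{"ax": 0,"ay": 0,"az": 0,"dx": 0,"dy": 0,"dz": -4,"grip": -1}]'

```text
time: 11.6
eef_pos: [0.6445, -0.2143, 0.1968]
orientation: [0.196, 0.981, -0.0, 0.002]
wrist_force: [1.1, 0.1, -0.3]
grip_width: 0.002
finger_force: 0.0
```

Call:
arm_command --moves '[{"ax": 0,"ay": 0,"az": 0,"dx": 0,"dy": 0,"dz": 0,"grip": -1},{"ax": 0,"ay": 0,"az": 0,"dx": 0,"dy": 0,"dz": 0,"grip": -1},{"ax": 0,"ay": 0,"az": 0,"dx": 0,"dy": 0,"dz": 0,"grip": -1},{"ax": 0,"ay": 0,"az": 0,"dx": 0,"dy": 0,"dz": 0,"grip": -1},{"ax": 0,"ay": 0,"az": 0,"dx": 0,"dy": 0,"dz": 0,"grip": -1}]'

```text
time: 12.22
eef_pos: [0.6429, -0.2137, 0.1932]
orientation: [0.196, 0.981, 0.0, -0.001]
wrist_force: [-0.3, 0.2, -0.3]
grip_width: -0.003
finger_force: 0.0
```

Run:
```python
from h import *
cv2.imwrite("pics/s6.png",cv2.resize(read_camera("side")[135:295,195:345,::-1],None,fx=3.75,fy=3.75,interpolation=cv2.INTER_CUBIC))
```

```text
(no output)
```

View pics/s6.png

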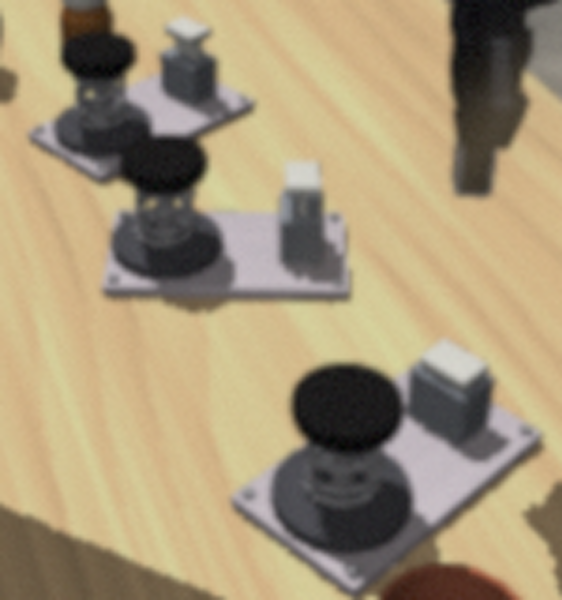

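The right tag, now at (455,363), is down. The other two are still up and nothing else has moved.

```bash
python3 -c "from rig import *; print(job_done())"
```

```text
the job is handed in; nothing more can be done
None
```

I pressed all three pads about 1 cm. The right-hand spring was softest (about 4.5 N, against 10 N in the middle and 15 N on the left), so I pushed its tag fully down; the other two tags stayed up, the springs did not move, and the job is handed in.

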